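# Measure a shoe brush on the stall's sprung measuring board

### The job

A customer wants to know how long the big shoe brush is: lay it bristles down in the channel of the measuring board, squarely and with one end up against the steel stop, and let go of it. Then pull the board's sprung slide out by its upright grip until the pointer is level with the free end of the brush, and keep it there: the program finishes while still holding the slide, so that the length can be read. Leave everything else on the counter where it is.

Things in the scene. Friction and masses are not known exactly. Their poses are not given: they have to be found in the camera images.
- gauge: measuring board fixed to the counter: white laminate, 440 x 170 x 12 thick. Origin under the board, below the stop's working face, at mid-width; x points along the board away from the robot, y to the left, z up. It spans x -250 to +190, y -85 to +85; top at z = 12. Channel and stop on its -y side, slide and grey housing (x -5 to +185, y +25 to +75, up to z = 52) on its +y side
- stop (a point): foot of the stop's working face, on the channel's centre line, at board x 0, y -45, z 12. The stop is a steel plate 8 thick (x 0 to 8), 70 wide (y -80 to -10), 42 high above the board; its working face looks to -x. From it the channel runs 200 towards -x, between two aluminium rails 60 apart inside, 6 high, 4 thick
- slide: sprung slide: flat steel bar running out of the housing along the board's -x at y = +50. Origin on its centre line under the grip, at the level of the board's top; axes parallel to the board's. At rest the origin is at board x = -60; it pulls out by up to 150 towards -x against a spring (3.6 N at rest, plus 0.45 N per 10 mm) and springs back when let go
- grip (a point): middle of the slide's upright black grip, 50 above the slide's origin. The grip is 16 along x, 34 along y, and stands from 20 to 66 above the slide's origin on a steel foot 26 x 36 (10 to 20 above it)
- pointer (a point): tip of the slide's pointer, a steel arm 4 wide and 5 high that runs from the grip's foot towards the channel (-y). In the slide's frame the tip is at x 0, y -57, z +12.5: same x as the grip's centre
- brush: shoe brush to be measured, the larger of two: 180 long (x) x 52 wide (y) x 47 high, dark wooden back (25 to 47 above the underside), square-cut ends, over black bristles (a stiff block 152 x 44); 100 to 250 g. Origin under its centre, z up. Both ends are alike. With an end on the stop its origin is at board x -90, y -45, z 12
- nailbrush: small nail brush, 95 x 40 x 29, white bristles, wooden back; not the brush to be measured. Origin under its centre
- carton: plain brown cardboard carton, 110 x 75 x 60. Origin under its centre
- cup: small earthenware cup, 56 across, 50 high, standing on the measuring board behind the stop (nominally at x +100, y -45 in the board's frame). Origin under its centre
- mug: earthenware mug, 80 across, 90 high. Origin under its centre
- vase: blue ceramic vase, 86 across at the belly, 140 high. Origin under its centre
- jar: glass jar with steel cap, 68 across, 85 high. Origin under its centre
Not all that is in view belongs to the job. What is shaped like the brush but green or yellow is not meant.

How it is judged (in metres and radians):
On the way, in this order (a step that is already met when the one before it is completed fails the run):
1. the shoe brush lies in the channel against the stop, released (x of brush in the frame of gauge between -0.096 and -0.087 m and y of brush in the frame of gauge between -0.057 and -0.033 m and z of brush in the frame of gauge between 0.008 and 0.017 m and angle between the x axis of brush and the x axis of gauge, either way round below 0.12 rad and angle between brush's own z axis and vertical below 0.1 rad and contact force between the fingers and brush below 0.3 N), for 0.2 s.
2. the slide is held by the robot with its pointer level with the brush's free end ((x of slide in the frame of brush between 0.085 and 0.095 m or x of slide in the frame of brush between -0.095 and -0.085 m) and contact force between the fingers and slide above 2 N), for 0.5 s.
At the end, for the whole second after the job is handed in: Brush bristles down in the channel, untouched, flat, within 12 mm sideways and 0.12 rad of square, its end within 6 mm of the stop; the fingers hold the slide at rest (over 2 N) with the pointer within 5 mm of the brush's free end; the brush does not touch the slide (all of step 1 and all of step 2 and linear speed of each of slide, brush below 0.01 m/s and contact force between the arm and brush below 0.3 N and contact force between brush and slide below 0.3 N); the arm keeps its last pose, push and grip.
It fails at once if another thing on the counter is shifted by more than 20 mm (distance of any of nailbrush, carton, cup, mug, vase, jar from where it was at the start of the episode above 0.02 m).
It also fails if it takes over 45 s, if anything falls off the work surface, if the arm or the gripper's body presses on something with over 40 N, if the wrist force passes 120 N, or if a joint passes its speed limit or range.

### The arm

A 6-joint arm with a two-finger parallel gripper is mounted at the origin on the work surface. World frame = base frame: x ahead of the robot, y to its left, z up, the work surface at z = 0. Lengths are in mm, angles in rad, forces in N, time in s.
With the tool pointing down it reaches from about 275 to 750 mm from the base axis. Payload 10.2 kg.
Tool frame: the origin (TCP) lies between the finger pads; the fingertips stand 25 mm ahead of it and the grasp point (between the pads) lies 6 mm ahead of it; z points along the fingers, y is the line along which they close (so a half turn about z gives the same grasp; the last joint's range is limited). The gripper opens to 85 mm and grips with 20 to 120 N. Pads are 22 mm wide; open, the fingers measure 114 mm over their backs; the gripper's body (76 mm by 85 mm) begins 54 mm behind the grasp point. The pads swing forward as they close: fully open they stand 13 mm farther back than shut.
Start: joints at [-1.491, 0.313, 1.498, -0, 1.331, -0.223], TCP at [156.539, -501.126, 256.294] pointing down, gripper open.
Joint ranges: [-2.94, 2.94], [-0.97, 2.17], [0.19, 2.56], [-1.23, 4.37], [0.02, 3.11], [-2.88, 2.88]. Speed limits (rad/s): [2.39, 2.39, 3.01, 3.14, 3.14, 3.14].

### API

Orientations are given as a unit quaternion [w, x, y, z].
In Python, from rig import ctrl, eyes, finish_job gives the robot as it stands.
- The arm moves only by the tool step_arm, never from a script. Its argument "increments" is a list of rows, each an object of numbers: "dx", "dy", "dz": the shift along the tool's x, y, z in units of 25 mm (1.0 is 25 mm); "wx", "wy", "wz": the turn, a rotation vector about the tool's x, y, z in units of 6 degrees (1.0 is 6 degrees). A call has 1 to 5 rows; each row shifts and turns the commanded pose from where the row before left it, along the tool's axes as they then stand; what a row does not reach is not made up. A row lasts 1/10 s, in which the tool goes at most 50 mm and 8.59 degrees, less where a joint would pass 70% of its speed; a pose out of reach is approached as far as the arm can. A call is refused whole if a number of a shift passes 1 or a number of a turn 1, either way. A call with a gripper value outside its range is refused whole. "fingers" is the finger opening in mm, from 0 to 85.4, set as the call begins (left out, the last holds). The fingers move at their own pace and stop on an object; "squeeze" is the grip in N (left out, the last holds). Time passes only in rows, so rows that do not move let the fingers close. It gives the time, the measured TCP pose, the force, the opening and the grip force at its end, in the units of the state.
- ctrl.sense(): the state, without advancing time (a new reading comes with each control period).
- eyes.capture(name): name is "scene" or "top" or "wrist"; returns a dict with "frame" (420x560x3 uint8, blue, green, red), "fx", "fy", "cx", "cy" (pixels), "R" (3x3) and "t" (3): a world point X has camera coordinates R X + t; the wrist camera has in their place "tool_from_camera" (4x4, takes a point from camera to tool coordinates, whose origin is the TCP and whose axes are the flange's). Camera axes: x right, y down, z forward; pixel columns grow to the right and rows downward; lengths in mm; the calibration is good to about 2 mm. A picture is of the moment at which its call begins: read the wrist's pose just before it. There is no depth.
- finish_job(): hands the job in; it is judged then, once.
Trained networks look in the newest picture that a camera, given by its name, has taken for a name from the list of things; names that differ only in an ending like _2 or _b are one class to them, and where a whole thing is asked for, a point or a joint stands for the part that bears it (a point fixed in the world has none). Each returns a list of dicts, best first, with "p" (0 to 1); they miss things now and then, are a little off and sometimes report something else, mostly with a low value. They report only what shows in the picture. A call takes as long as a camera call. They do not tell look-alikes from the thing itself.
- eyes.cut_out(camera, label): "mask" (420x560 bool, what is visible of it).
- eyes.landmark_of(camera, label): "point" ([x, y, z] in mm, in the coordinates of the camera as it stood for that picture, good to about 4 mm: a listed point, or the origin of a listed thing).
The state is a dict: "time_s": time; "joints": joint angles; "dq": joint speeds; "tau": joint torques, N m; "eef_pos": TCP position; "ee_rot": TCP orientation; "force": force on the tool from outside, world axes, zero at the start; "wrist_torque": the same for the moment, N m; "grip_width": opening from 0.0 (shut) to 1.0 (fully open); "grip_force": force on a finger pad.
Only numpy, scipy, OpenCV 4.12 (cv2) and the standard library are available. Lean on these libraries where they do the work, as an engineer would, in place of code of your own. Each camera call takes 0.05 s, during which the arm holds its last target. There are 200 camera calls.

## Working session

There is one attempt and no reset: what is moved stays moved. The work goes in short steps, Python scripts to look and compute and a tool call to move; the robot and the scene stay as the last step left them, time stands still between calls to the robot, and variables do not carry over. Pictures are saved under pics/ and viewed, at most 10 in all, crops included, and the job is handed in when it is done.

Besides the shell and the picture viewer there is one more tool, called by a JSON object that holds its "name" and its "arguments". step_arm: Moves the arm, as the interface text tells. Its arguments: {"type":"object","properties":{"increments":{"type":"array"},"fingers":{"type":"number"},"squeeze":{"type":"number"}},"required":["increments"]}

```bash
mkdir -p pics; cat > h.py <<'E'
import numpy as np, cv2
from rig import ctrl, eyes, finish_job
from scipy.spatial.transform import Rotation as Ro
def snap(c): 
    s=ctrl.sense(); d=eyes.capture(c)
    if 'R' in d: d['P']=(np.array(d['R']),np.array(d['t']))
    else:
        w,x,y,z=s['ee_rot']; T=np.eye(4);T[:3,:3]=Ro.from_quat([x,y,z,w]).as_matrix();T[:3,3]=s['eef_pos']
        C=T@np.array(d['tool_from_camera']); R=C[:3,:3].T; d['P']=(R,-R@C[:3,3])
    return d
def cam2w(d,p): R,t=d['P']; return R.T@(np.array(p)-t)
def proj(d,X):
    R,t=d['P'];c=R@np.array(X,float)+t; return np.array([d['fx']*c[0]/c[2]+d['cx'],d['fy']*c[1]/c[2]+d['cy']])
def ray(d,uv):
    R,t=d['P'];v=R.T@np.array([(uv[0]-d['cx'])/d['fx'],(uv[1]-d['cy'])/d['fy'],1]); return -R.T@t, v/np.linalg.norm(v)
def onz(d,uv,z): o,v=ray(d,uv); return o+v*(z-o[2])/v[2]
def tri(*dl):
    A=np.zeros((3,3));b=np.zeros(3)
    for d,uv in dl:
        o,v=ray(d,uv);M=np.eye(3)-np.outer(v,v);A+=M;b+=M@o
    return np.linalg.solve(A,b)
E
cat > a.py <<'E'
from h import *
np.set_printoptions(precision=1,suppress=True)
fs=[]
for c in ['top','scene']:
    d=snap(c);fs.append(d['frame']);cv2.imwrite(f'pics/{c}0.png',d['frame'])
    for l in ['gauge','stop','slide','grip','pointer','brush','nailbrush','carton','cup','mug','vase','jar']:
        r=eyes.landmark_of(c,l)
        print(c,l,[(round(x['p'],2),cam2w(d,x['point']),proj(d,cam2w(d,x['point']))) for x in r[:3]])
    print(-d['P'][0].T@d['P'][1])
print(ctrl.sense())
E
python3 a.py
```

```text
top gauge [(0.75, array([658.2, 144.6,   4.4]), array([217.9, 178.7])), (0.42, array([604.9, 209.4,  64.4]), array([195.4, 189.8]))]
top stop [(0.91, array([649.4, 101.1,   8.7]), array([230.6, 181.2]))]
top slide [(0.65, array([609. , 205.1,  12.8]), array([199., 192.]))]
top grip [(0.66, array([602.4, 207.8,  62.6]), array([195.9, 190.7]))]
top pointer [(0.58, array([596.5, 150.8,  28.3]), array([214.6, 195. ]))]
top brush [(0.92, array([ 538.3, -145.2,    0.2]), array([302.9, 215.6])), (0.89, array([ 534.3, -331. ,   -1.1]), array([357.9, 218. ])), (0.68, array([ 391.4, -496.1,    2. ]), array([408.2, 261.4]))]
top nailbrush []
top carton [(0.92, array([ 753.4, -223.5,   -1.5]), array([325.9, 154.7]))]
top cup [(0.69, array([606.4, 208.2,  64.3]), array([195.8, 189.4]))]
top mug [(0.93, array([642. , 391.9,   0.3]), array([144.6, 182. ])), (0.6, array([ 533.5, -330.3,   -1.1]), array([357.7, 218.2])), (0.38, array([ 754.7, -225.8,    1.4]), array([326.7, 154.1]))]
top vase [(0.88, array([525.5, 428.8,   0.7]), array([131.1, 215.8]))]
top jar [(0.68, array([453.4, 408.9,  -1.4]), a
[... 970 characters left out ...]
.7]))]
scene mug [(0.69, array([649. , 389.2,  -1.5]), array([454.9, 231.6]))]
scene vase [(0.67, array([ 759.1, -232.3,    0.6]), array([229.1, 316.1])), (0.58, array([527.3, 419.9,  -1.9]), array([441.1, 200.8]))]
scene jar [(0.69, array([454.4, 405.5,  -3.5]), array([423.8, 186.5]))]
[1301.2 -267.2  788.1]
{'time_s': 1.3, 'joints': array([-1.5,  0.3,  1.5, -0. ,  1.3, -0.2]), 'dq': array([ 0., -0., -0.,  0.,  0.,  0.]), 'tau': array([  0. , -41.2, -26. ,  -0. ,   0. ,  -0. ]), 'eef_pos': array([ 156.5, -501.1,  256.3]), 'ee_rot': array([ 0. ,  1. ,  0.2, -0. ]), 'force': array([-0.3, -0.9,  0. ]), 'wrist_torque': array([-0.,  0.,  0.]), 'grip_force': 0.0, 'grip_width': 0.9988142642620487}
```

```bash
python3 -c "
import cv2
a=cv2.imread('pics/top0.png');b=cv2.imread('pics/scene0.png')
cv2.imwrite('pics/t1.png',cv2.resize(a[120:320,100:440],None,fx=2.3,fy=2.3,interpolation=2))
cv2.imwrite('pics/s1.png',cv2.resize(b[120:370,100:500],None,fx=2,fy=2,interpolation=2))"
```

```text
(no output)
```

View pics/t1.png

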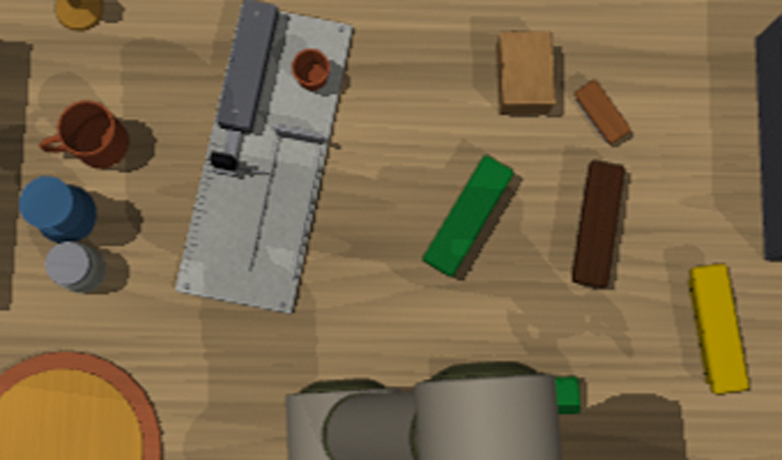

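View pics/s1.png

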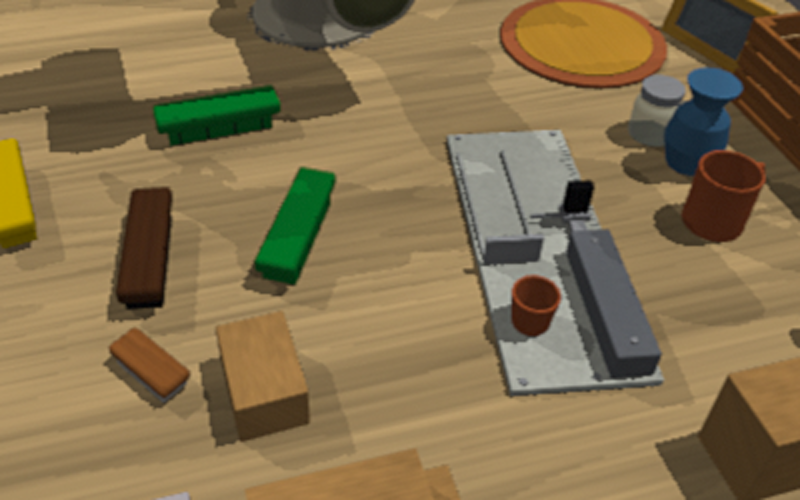

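The shoe brush is the dark brown one, at about (367,218) in the full top image. It lies bristles down, with the green and yellow look-alikes around it. The board is at the top left, stop at (230,180), slide grip at (197,190), and the cup stands behind the stop. Next I'll get the yaws.

```bash
cat > b.py <<'E'
from h import *
np.set_printoptions(precision=2,suppress=True)
d=snap('top')
for l in ['brush','gauge']:
    for r in eyes.cut_out('top',l)[:3]:
        m=r['mask'].astype(np.uint8); ys,xs=np.nonzero(m)
        col=d['frame'][m>0].mean(0)
        z=47 if l=='brush' else 12
        W=np.array([onz(d,(u,v),z)[:2] for u,v in zip(xs,ys)],np.float32)
        (c,s,a)=cv2.minAreaRect(W); B=cv2.boxPoints((c,s,a))
        e=[B[1]-B[0],B[2]-B[1]]; e=max(e,key=np.linalg.norm)
        print(l,round(r['p'],2),col,np.array(c),np.array(s),np.degrees(np.arctan2(e[1],e[0])))
s=ctrl.sense();w,x,y,z=s['ee_rot'];print(Ro.from_quat([x,y,z,w]).as_matrix(),s['time_s'])
E
python3 b.py
```

```text
brush 0.95 [37.16 91.27 20.92] [ 540.04 -140.76] [ 54.36 181.64] -29.297241
brush 0.91 [20.51 35.42 58.58] [ 532.11 -326.9 ] [ 56.76 183.16] -8.868833
brush 0.83 [  1.68 129.89 157.03] [ 385.65 -490.91] [178.57  57.97] 7.493202
gauge 0.61 [116.07 120.87 121.67] [631.05 153.35] [175.28 450.88] -9.799561
[[ 0.95  0.3   0.  ]
 [ 0.3  -0.95 -0.  ]
 [ 0.    0.   -1.  ]] 1.45
```

```bash
cat > plan.py <<'E'
import sys; from h import *
# x y z yaw_deg rows
def plan(X,yaw,n):
    s=ctrl.sense();w,x,y,z=s['ee_rot'];M=Ro.from_quat([x,y,z,w]).as_matrix()
    y0=np.degrees(np.arctan2(M[1,0],M[0,0])); dv=(np.array(X)-s['eef_pos'])/n; dw=(yaw-y0)/n
    print('from',s['eef_pos'].round(1),'yaw',y0.round(2),'t',round(s['time_s'],2),'tilt',M[:,2].round(3))
    for i in range(n):
        a=np.radians(y0+dw*i); ex=np.array([np.cos(a),np.sin(a),0]);ey=np.array([np.sin(a),-np.cos(a),0])
        print('{"dx":%.2f,"dy":%.2f,"dz":%.2f,"wz":%.2f}'%(dv@ex/25,dv@ey/25,-dv[2]/25,-dw/6),end=',' if i%5<4 else '\n')
    print()
if __name__=='__main__':
    a=list(map(float,sys.argv[1:])); plan(a[:3],a[3],int(a[4]))
E
python3 plan.py 534 -329 216 -8.9 20
```

```text
from [ 156.6 -501.1  256.3] yaw 17.35 t 1.45 tilt [ 0. -0. -1.]
{"dx":0.82,"dy":-0.10,"dz":0.08,"wz":0.22},{"dx":0.82,"dy":-0.12,"dz":0.08,"wz":0.22},{"dx":0.82,"dy":-0.14,"dz":0.08,"wz":0.22},{"dx":0.81,"dy":-0.16,"dz":0.08,"wz":0.22},{"dx":0.81,"dy":-0.18,"dz":0.08,"wz":0.22}
{"dx":0.81,"dy":-0.20,"dz":0.08,"wz":0.22},{"dx":0.80,"dy":-0.22,"dz":0.08,"wz":0.22},{"dx":0.80,"dy":-0.23,"dz":0.08,"wz":0.22},{"dx":0.79,"dy":-0.25,"dz":0.08,"wz":0.22},{"dx":0.78,"dy":-0.27,"dz":0.08,"wz":0.22}
{"dx":0.78,"dy":-0.29,"dz":0.08,"wz":0.22},{"dx":0.77,"dy":-0.31,"dz":0.08,"wz":0.22},{"dx":0.76,"dy":-0.32,"dz":0.08,"wz":0.22},{"dx":0.76,"dy":-0.34,"dz":0.08,"wz":0.22},{"dx":0.75,"dy":-0.36,"dz":0.08,"wz":0.22}
{"dx":0.74,"dy":-0.37,"dz":0.08,"wz":0.22},{"dx":0.73,"dy":-0.39,"dz":0.08,"wz":0.22},{"dx":0.72,"dy":-0.41,"dz":0.08,"wz":0.22},{"dx":0.71,"dy":-0.42,"dz":0.08,"wz":0.22},{"dx":0.70,"dy":-0.44,"dz":0.08,"wz":0.22}
```

{"name": "step_arm", "arguments": {"increments": [{"dx": 0.82,"dy": -0.1,"dz": 0.08,"wz": 0.22},{"dx": 0.82,"dy": -0.12,"dz": 0.08,"wz": 0.22},{"dx": 0.82,"dy": -0.14,"dz": 0.08,"wz": 0.22},{"dx": 0.81,"dy": -0.16,"dz": 0.08,"wz": 0.22},{"dx": 0.81,"dy": -0.18,"dz": 0.08,"wz": 0.22}], "fingers": 80}}

```text
invalid input at $.increments[0]: expected keys dx, dy, dz, wx, wy, wz
```

{"name": "step_arm", "arguments": {"increments": [{"dx": 0.81,"dy": -0.2,"dz": 0.08,"wz": 0.22},{"dx": 0.8,"dy": -0.22,"dz": 0.08,"wz": 0.22},{"dx": 0.8,"dy": -0.23,"dz": 0.08,"wz": 0.22},{"dx": 0.79,"dy": -0.25,"dz": 0.08,"wz": 0.22},{"dx": 0.78,"dy": -0.27,"dz": 0.08,"wz": 0.22}]}}

```text
invalid input at $.increments[0]: expected keys dx, dy, dz, wx, wy, wz
```

{"name": "step_arm", "arguments": {"increments": [{"dx": 0.78,"dy": -0.29,"dz": 0.08,"wz": 0.22},{"dx": 0.77,"dy": -0.31,"dz": 0.08,"wz": 0.22},{"dx": 0.76,"dy": -0.32,"dz": 0.08,"wz": 0.22},{"dx": 0.76,"dy": -0.34,"dz": 0.08,"wz": 0.22},{"dx": 0.75,"dy": -0.36,"dz": 0.08,"wz": 0.22}]}}

```text
invalid input at $.increments[0]: expected keys dx, dy, dz, wx, wy, wz
```

{"name": "step_arm", "arguments": {"increments": [{"dx": 0.74,"dy": -0.37,"dz": 0.08,"wz": 0.22},{"dx": 0.73,"dy": -0.39,"dz": 0.08,"wz": 0.22},{"dx": 0.72,"dy": -0.41,"dz": 0.08,"wz": 0.22},{"dx": 0.71,"dy": -0.42,"dz": 0.08,"wz": 0.22},{"dx": 0.7,"dy": -0.44,"dz": 0.08,"wz": 0.22}]}}

```text
invalid input at $.increments[0]: expected keys dx, dy, dz, wx, wy, wz
```

{"name": "step_arm", "arguments": {"increments": [{"dx": 0},{"dx": 0}]}}

```text
invalid input at $.increments[0]: expected keys dx, dy, dz, wx, wy, wz
```

```bash
cat > c.py <<'E'
from h import *
import sys
np.set_printoptions(precision=1,suppress=True)
d=snap('wrist'); cv2.imwrite('pics/%s.png'%sys.argv[1],d['frame'])
R,t=d['P'];print('cam',-R.T@t,R[2])
for l in sys.argv[2].split(','):
    print(l,[(round(x['p'],2),cam2w(d,x['point']),proj(d,cam2w(d,x['point']))) for x in eyes.landmark_of('wrist',l)[:3]])
import pickle;pickle.dump({k:v for k,v in d.items()},open(sys.argv[1]+'.pkl','wb'))
E
python3 c.py w1 brush; python3 plan.py 534 -329 216 -8.9 1
```

```text
cam [ 231.2 -478.6  374.3] [-0.3 -0.1 -1. ]
brush []
from [ 156.5 -501.1  256.3] yaw 17.35 t 1.55 tilt [-0. -0. -1.]
{"dx":16.46,"dy":-2.07,"dz":1.61,"wz":4.37},
```

View pics/w1.png

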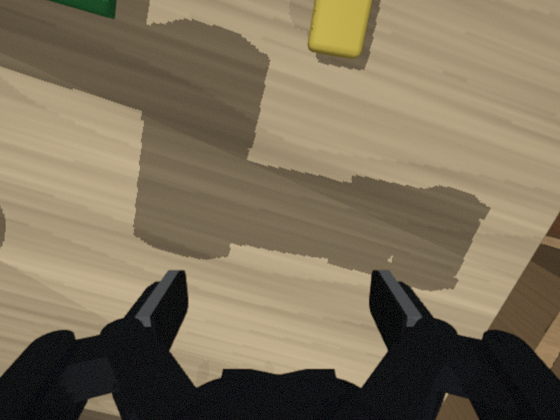

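The moves were refused because every row needs all six keys. The picture is just the start view, with the yellow brush end at (340,30).

{"name": "step_arm", "arguments": {"increments": [{"dx": 0.82,"dy": -0.1,"dz": 0.08,"wx": 0,"wy": 0,"wz": 0.22},{"dx": 0.82,"dy": -0.12,"dz": 0.08,"wx": 0,"wy": 0,"wz": 0.22},{"dx": 0.82,"dy": -0.14,"dz": 0.08,"wx": 0,"wy": 0,"wz": 0.22},{"dx": 0.81,"dy": -0.16,"dz": 0.08,"wx": 0,"wy": 0,"wz": 0.22},{"dx": 0.81,"dy": -0.18,"dz": 0.08,"wx": 0,"wy": 0,"wz": 0.22}], "fingers": 80}}

```text
time_s: 2.05
eef_pos: [251.5, -457.9, 246.2]
ee_rot: [0.0, 0.996, 0.093, 0.0]
force: [-0.5, -0.2, 0.7]
grip_width: 0.94
grip_force: 0.0
```

{"name": "step_arm", "arguments": {"increments": [{"dx": 0.81,"dy": -0.2,"dz": 0.08,"wx": 0,"wy": 0,"wz": 0.22},{"dx": 0.8,"dy": -0.22,"dz": 0.08,"wx": 0,"wy": 0,"wz": 0.22},{"dx": 0.8,"dy": -0.23,"dz": 0.08,"wx": 0,"wy": 0,"wz": 0.22},{"dx": 0.79,"dy": -0.25,"dz": 0.08,"wx": 0,"wy": 0,"wz": 0.22},{"dx": 0.78,"dy": -0.27,"dz": 0.08,"wx": 0,"wy": 0,"wz": 0.22}]}}

```text
time_s: 2.55
eef_pos: [346.0, -414.8, 236.2]
ee_rot: [0.0, 0.999, 0.036, 0.0]
force: [0.4, -0.6, -0.5]
grip_width: 0.939
grip_force: 0.0
```

{"name": "step_arm", "arguments": {"increments": [{"dx": 0.78,"dy": -0.29,"dz": 0.08,"wx": 0,"wy": 0,"wz": 0.22},{"dx": 0.77,"dy": -0.31,"dz": 0.08,"wx": 0,"wy": 0,"wz": 0.22},{"dx": 0.76,"dy": -0.32,"dz": 0.08,"wx": 0,"wy": 0,"wz": 0.22},{"dx": 0.76,"dy": -0.34,"dz": 0.08,"wx": 0,"wy": 0,"wz": 0.22},{"dx": 0.75,"dy": -0.36,"dz": 0.08,"wx": 0,"wy": 0,"wz": 0.22}]}}

```text
time_s: 3.05
eef_pos: [440.5, -371.8, 226.2]
ee_rot: [-0.0, 1.0, -0.022, -0.0]
force: [-0.7, -0.9, 0.4]
grip_width: 0.934
grip_force: 0.0
```

```bash
python3 c.py w2 brush; python3 plan.py 534 -329 216 -8.9 5
```

```text
cam [ 518.5 -375.7  344.2] [-0.3  0.  -1. ]
brush [(0.7, array([ 533.9, -330.6,   -0.7]), array([234., 100.])), (0.66, array([ 385.2, -505.3,    3.4]), array([394.9, 229.2])), (0.61, array([ 541.3, -148.1,    3.3]), array([ 55. , 100.4]))]
from [ 441.1 -371.1  225.8] yaw -2.34 t 3.15 tilt [-0.     0.001 -1.   ]
{"dx":0.73,"dy":-0.37,"dz":0.08,"wz":0.22},{"dx":0.72,"dy":-0.38,"dz":0.08,"wz":0.22},{"dx":0.71,"dy":-0.40,"dz":0.08,"wz":0.22},{"dx":0.70,"dy":-0.42,"dz":0.08,"wz":0.22},{"dx":0.69,"dy":-0.43,"dz":0.08,"wz":0.22}
```

View pics/w2.png

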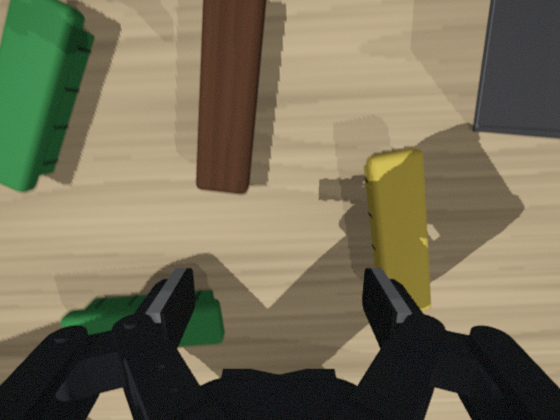

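The brush's dark back runs from (235,0) to its near end at (198–247,190). Green and yellow look-alikes are on either side.

{"name": "step_arm", "arguments": {"increments": [{"dx": 0.73,"dy": -0.37,"dz": 0.08,"wx": 0,"wy": 0,"wz": 0.22},{"dx": 0.72,"dy": -0.38,"dz": 0.08,"wx": 0,"wy": 0,"wz": 0.22},{"dx": 0.71,"dy": -0.4,"dz": 0.08,"wx": 0,"wy": 0,"wz": 0.22},{"dx": 0.7,"dy": -0.42,"dz": 0.08,"wx": 0,"wy": 0,"wz": 0.22},{"dx": 0.69,"dy": -0.43,"dz": 0.08,"wx": 0,"wy": 0,"wz": 0.22}]}}

```text
time_s: 3.65
eef_pos: [532.7, -330.4, 216.3]
ee_rot: [0.0, 0.997, -0.079, -0.0]
force: [0.5, -0.9, 0.3]
grip_width: 0.937
grip_force: 0.0
```

```bash
cat > e.py <<'E'
from h import *
import pickle
np.set_printoptions(precision=1,suppress=True)
def brushpix(d):  # dark brown wood, biggest blob
    hsv=cv2.cvtColor(d['frame'],cv2.COLOR_BGR2HSV)
    m=cv2.inRange(hsv,(0,90,25),(14,255,130)); m=cv2.morphologyEx(m,cv2.MORPH_CLOSE,np.ones((3,3)))
    n,L,S,_=cv2.connectedComponentsWithStats(m); i=1+S[1:,4].argmax(); return (L==i).astype(np.uint8)
if __name__=='__main__':
  D=[pickle.load(open('w2.pkl','rb')),snap('wrist'),snap('top')]
  pickle.dump(D[1],open('w3.pkl','wb'))
  for d in D:
    m=brushpix(d); ys,xs=np.nonzero(m)
    W=np.array([onz(d,(u,v),47)[:2] for u,v in zip(xs,ys)],np.float32); c,s,a=cv2.minAreaRect(W); B=cv2.boxPoints((c,s,a))
    e=max([B[1]-B[0],B[2]-B[1]],key=np.linalg.norm)
    q=cv2.boxPoints(cv2.minAreaRect(np.c_[xs,ys].astype(np.float32)))
    print(m.sum(),np.array(c),np.array(s),np.degrees(np.arctan2(e[1],e[0])),'img',xs.min(),xs.max(),ys.min(),ys.max(),'\n',B, '\n',q)
  cv2.imwrite('pics/w3.png',D[1]['frame'])
  print([(round(x['p'],2),cam2w(D[1],x['point'])) for x in eyes.landmark_of('wrist','brush')[:3]])
E
python3 e.py;python3 plan.py 534 -329 216 -8.9 1
```

```text
10911 [ 530.4 -330.9] [ 50.7 164.4] -9.189455 img 196 265 0 192 
 [[ 445.2 -342.8]
 [ 607.5 -369.1]
 [ 615.5 -319. ]
 [ 453.3 -292.8]] 
 [[195.4 190.6]
 [203.1  -2.5]
 [265.    0. ]
 [257.3 193.1]]
9526 [ 536.8 -330.8] [ 50. 174.] -9.149419 img 249 306 98 278 
 [[ 446.9 -341.6]
 [ 618.7 -369.3]
 [ 626.6 -319.9]
 [ 454.8 -292.3]] 
 [[249.  98.]
 [306.  98.]
 [306. 278.]
 [249. 278.]]
6195 [663.  701.3] [295.8 535.3] -0.0059052696 img 0 95 94 252 
 [[395.3 553.4]
 [930.6 553.4]
 [930.7 849.2]
 [395.3 849.3]] 
 [[ -6.3 248.9]
 [  8.1  88.6]
 [ 98.8  96.8]
 [ 84.4 257. ]]
[(0.95, array([ 291.3, -210.5,    2.6])), (0.81, array([ 386.7, -504. ,    2.8])), (0.76, array([ 539.9, -149.2,    1.3]))]
from [ 532.5 -330.3  216. ] yaw -8.96 t 3.8 tilt [-0.001  0.    -1.   ]
{"dx":0.05,"dy":-0.06,"dz":-0.00,"wz":-0.01},
```

{"name": "step_arm", "arguments": {"increments": [{"dx": 0.14,"dy": 0,"dz": 1,"wx": 0,"wy": 0,"wz": 0.03},{"dx": 0,"dy": 0,"dz": 1,"wx": 0,"wy": 0,"wz": 0},{"dx": 0,"dy": 0,"dz": 1,"wx": 0,"wy": 0,"wz": 0},{"dx": 0,"dy": 0,"dz": 1,"wx": 0,"wy": 0,"wz": 0},{"dx": 0,"dy": 0,"dz": 1,"wx": 0,"wy": 0,"wz": 0}]}}

```text
time_s: 4.3
eef_pos: [534.9, -331.8, 90.7]
ee_rot: [0.0, 0.997, -0.081, 0.0]
force: [0.2, 0.4, -0.2]
grip_width: 0.938
grip_force: 0.0
```

{"name": "step_arm", "arguments": {"increments": [{"dx": 0,"dy": 0,"dz": 1,"wx": 0,"wy": 0,"wz": 0},{"dx": 0,"dy": 0,"dz": 0.5,"wx": 0,"wy": 0,"wz": 0},{"dx": 0,"dy": 0,"dz": 0.38,"wx": 0,"wy": 0,"wz": 0},{"dx": 0,"dy": 0,"dz": 0,"wx": 0,"wy": 0,"wz": 0}]}}

```text
time_s: 4.7
eef_pos: [535.5, -331.0, 43.8]
ee_rot: [-0.0, 0.997, -0.081, -0.0]
force: [-0.3, 0.3, 0.7]
grip_width: 0.941
grip_force: 0.0
```

{"name": "step_arm", "arguments": {"increments": [{"dx": 0,"dy": 0,"dz": 0,"wx": 0,"wy": 0,"wz": 0},{"dx": 0,"dy": 0,"dz": 0,"wx": 0,"wy": 0,"wz": 0},{"dx": 0,"dy": 0,"dz": 0,"wx": 0,"wy": 0,"wz": 0},{"dx": 0,"dy": 0,"dz": 0,"wx": 0,"wy": 0,"wz": 0},{"dx": 0,"dy": 0,"dz": 0,"wx": 0,"wy": 0,"wz": 0}], "fingers": 35, "squeeze": 50}}

```text
time_s: 5.2
eef_pos: [536.5, -331.3, 45.7]
ee_rot: [0.001, 0.997, -0.08, 0.001]
force: [-0.7, 0.8, 6.5]
grip_width: 0.6
grip_force: 54.0
```

{"name": "step_arm", "arguments": {"increments": [{"dx": 0,"dy": 0,"dz": -0.5,"wx": 0,"wy": 0,"wz": 0},{"dx": 0,"dy": 0,"dz": -0.9,"wx": 0,"wy": 0,"wz": 0},{"dx": 0,"dy": 0,"dz": -1,"wx": 0,"wy": 0,"wz": 0},{"dx": 0,"dy": -0.4,"dz": -1,"wx": 0,"wy": 0,"wz": 0},{"dx": 0,"dy": -0.8,"dz": -0.6,"wx": 0,"wy": 0,"wz": 0}]}}

```text
time_s: 5.7
eef_pos: [541.0, -302.0, 146.9]
ee_rot: [0.001, 0.997, -0.081, 0.001]
force: [1.0, 0.8, -2.5]
grip_width: 0.598
grip_force: 53.1
```

```bash
python3 plan.py 440 140 200 -9.8 19; python3 -c "from h import *;s=ctrl.sense();print(s['force'],s['grip_width'],s['grip_force'])"
```

```text
from [ 541.  -302.   146.9] yaw -9.32 t 5.7 tilt [ 0.002 -0.002 -1.   ]
{"dx":-0.36,"dy":-0.88,"dz":-0.11,"wz":0.00},{"dx":-0.36,"dy":-0.88,"dz":-0.11,"wz":0.00},{"dx":-0.36,"dy":-0.88,"dz":-0.11,"wz":0.00},{"dx":-0.36,"dy":-0.88,"dz":-0.11,"wz":0.00},{"dx":-0.36,"dy":-0.88,"dz":-0.11,"wz":0.00}
{"dx":-0.36,"dy":-0.88,"dz":-0.11,"wz":0.00},{"dx":-0.36,"dy":-0.88,"dz":-0.11,"wz":0.00},{"dx":-0.36,"dy":-0.88,"dz":-0.11,"wz":0.00},{"dx":-0.36,"dy":-0.88,"dz":-0.11,"wz":0.00},{"dx":-0.36,"dy":-0.88,"dz":-0.11,"wz":0.00}
{"dx":-0.36,"dy":-0.88,"dz":-0.11,"wz":0.00},{"dx":-0.36,"dy":-0.88,"dz":-0.11,"wz":0.00},{"dx":-0.37,"dy":-0.88,"dz":-0.11,"wz":0.00},{"dx":-0.37,"dy":-0.88,"dz":-0.11,"wz":0.00},{"dx":-0.37,"dy":-0.88,"dz":-0.11,"wz":0.00}
{"dx":-0.37,"dy":-0.88,"dz":-0.11,"wz":0.00},{"dx":-0.37,"dy":-0.88,"dz":-0.11,"wz":0.00},{"dx":-0.37,"dy":-0.88,"dz":-0.11,"wz":0.00},{"dx":-0.37,"dy":-0.88,"dz":-0.11,"wz":0.00},
[ 0.95603764  0.7778601  -2.52062153] 0.5976767190273243 53.12821447849274
```

{"name": "step_arm", "arguments": {"increments": [{"dx": -0.36,"dy": -0.88,"dz": -0.11,"wx": 0,"wy": 0,"wz": 0},{"dx": -0.36,"dy": -0.88,"dz": -0.11,"wx": 0,"wy": 0,"wz": 0},{"dx": -0.36,"dy": -0.88,"dz": -0.11,"wx": 0,"wy": 0,"wz": 0},{"dx": -0.36,"dy": -0.88,"dz": -0.11,"wx": 0,"wy": 0,"wz": 0},{"dx": -0.36,"dy": -0.88,"dz": -0.11,"wx": 0,"wy": 0,"wz": 0}]}}

```text
time_s: 6.2
eef_pos: [513.7, -184.4, 158.8]
ee_rot: [0.0, 0.997, -0.08, 0.0]
force: [0.7, 0.1, -1.6]
grip_width: 0.596
grip_force: 53.1
```

{"name": "step_arm", "arguments": {"increments": [{"dx": -0.36,"dy": -0.88,"dz": -0.11,"wx": 0,"wy": 0,"wz": 0},{"dx": -0.36,"dy": -0.88,"dz": -0.11,"wx": 0,"wy": 0,"wz": 0},{"dx": -0.36,"dy": -0.88,"dz": -0.11,"wx": 0,"wy": 0,"wz": 0},{"dx": -0.36,"dy": -0.88,"dz": -0.11,"wx": 0,"wy": 0,"wz": 0},{"dx": -0.36,"dy": -0.88,"dz": -0.11,"wx": 0,"wy": 0,"wz": 0}]}}

```text
time_s: 6.7
eef_pos: [486.9, -68.6, 172.6]
ee_rot: [0.0, 0.997, -0.08, 0.0]
force: [0.2, -0.6, -1.4]
grip_width: 0.6
grip_force: 53.1
```

{"name": "step_arm", "arguments": {"increments": [{"dx": -0.36,"dy": -0.88,"dz": -0.11,"wx": 0,"wy": 0,"wz": 0},{"dx": -0.36,"dy": -0.88,"dz": -0.11,"wx": 0,"wy": 0,"wz": 0},{"dx": -0.36,"dy": -0.88,"dz": -0.11,"wx": 0,"wy": 0,"wz": 0},{"dx": -0.36,"dy": -0.88,"dz": -0.11,"wx": 0,"wy": 0,"wz": 0},{"dx": -0.36,"dy": -0.88,"dz": -0.11,"wx": 0,"wy": 0,"wz": 0}]}}

```text
time_s: 7.2
eef_pos: [460.1, 47.1, 186.3]
ee_rot: [-0.0, 0.997, -0.08, 0.0]
force: [0.4, -0.9, -1.5]
grip_width: 0.601
grip_force: 53.1
```

{"name": "step_arm", "arguments": {"increments": [{"dx": -0.37,"dy": -0.88,"dz": -0.11,"wx": 0,"wy": 0,"wz": 0},{"dx": -0.37,"dy": -0.88,"dz": -0.11,"wx": 0,"wy": 0,"wz": 0},{"dx": -0.37,"dy": -0.88,"dz": -0.11,"wx": 0,"wy": 0,"wz": 0},{"dx": -0.37,"dy": -0.6,"dz": -0.11,"wx": 0,"wy": 0,"wz": 0},{"dx": 0,"dy": 0,"dz": 0,"wx": 0,"wy": 0,"wz": 0}]}}

```text
time_s: 7.7
eef_pos: [436.3, 133.5, 197.4]
ee_rot: [-0.0, 0.997, -0.079, 0.0]
force: [-0.6, -1.0, -1.6]
grip_width: 0.595
grip_force: 53.1
```

```bash
python3 c.py w4 stop,gauge,grip,pointer,slide,brush; python3 plan.py 440 140 200 -9.8 1;python3 -c "
import cv2;cv2.imwrite('pics/w4b.png',cv2.resize(cv2.imread('pics/w4.png'),(784,588)))"
```

```text
cam [513.4 120.7 315.5] [-0.3  0.  -1. ]
stop []
gauge []
grip []
pointer [(0.63, array([600.7, 149.2,  23.9]), array([226.5,   7.8]))]
slide [(0.7, array([608.2, 204.6,  15. ]), array([161.4,  13. ]))]
brush [(0.61, array([432.6, 133.5, 152.9]), array([278.6, 263.7]))]
from [437.2 131.5 196.5] yaw -9.29 t 8.05 tilt [-0. -0. -1.]
{"dx":0.06,"dy":-0.35,"dz":-0.14,"wz":0.09},
```

View pics/w4b.png

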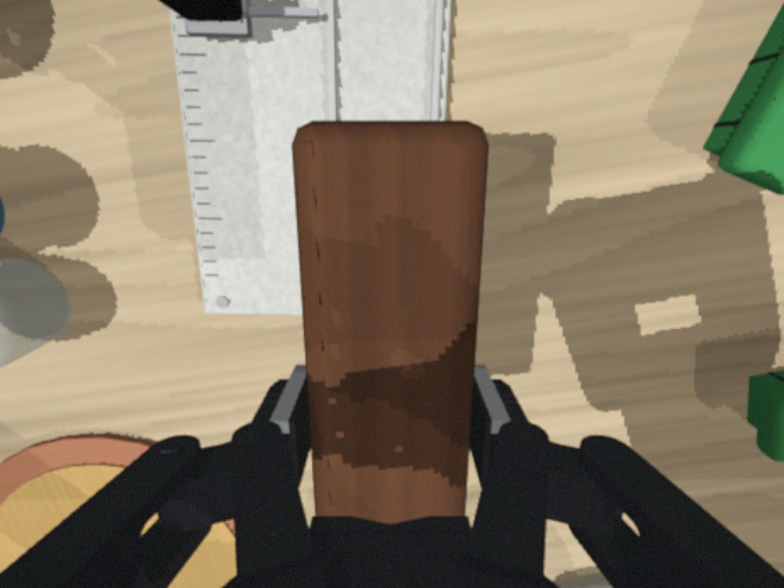

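The brush is held square between the fingers: its back spans x 293–487 at the far end and is centred at about 390 of 784. Beyond it are the board's left edge, from (172,10) to its near corner at (205,312), and the rails at about x=332 and x=440. The slide foot and pointer are at (215–320,12).

```bash
cat > f.py <<'E'
from h import *
import pickle
np.set_printoptions(precision=1,suppress=True)
d=pickle.load(open('w4.pkl','rb')); g=cv2.cvtColor(d['frame'],cv2.COLOR_BGR2GRAY)
for r in (20,45,70): print(r,'L',g[r,228:246],'R',g[r,300:328])
# board left edge: hand points, white vs wood by saturation
S=cv2.cvtColor(d['frame'],cv2.COLOR_BGR2HSV)[...,1]
pts=[]
for r in range(20,215,3):
    row=S[r,110:160].astype(int); c=np.nonzero(row<45)[0]
    if len(c): pts.append((110+c[0],r))
P=np.array([onz(d,p,12)[:2] for p in pts],np.float32)
vx,vy,x0,y0=cv2.fitLine(P,cv2.DIST_HUBER,0,.1,.01).ravel(); yaw=np.degrees(np.arctan2(vy*np.sign(vx),abs(vx)))
print('left edge yaw',yaw,'pt',x0,y0, P[::12].ravel()); print(pts[::8])
print('near left corner',onz(d,(146.4,223.5),12))
E
python3 f.py
```

```text
20 L [205 197 199 198 196 201 207 208 209 201 168 130 136 149 185 211 210 209] R [216 215 214 210 198 198 199 202 201 194 182 204 207 206 201 176 141 139
 172 205 184 145 130 130 137 168 200 201]
45 L [215 212 202 198 200 204 207 209 210 210 196 135 139 167 204 216 215 211] R [215 214 213 211 205 197 195 193 187 182 206 208 207 200 171 144 175 214
 209 179 130 124 144 180 193 193 193 193]
70 L [219 216 206 205 202 201 203 210 212 211 205 172 137 144 148 177 217 217] R [213 208 200 200 202 204 202 192 182 209 209 208 200 167 162 188 196 204
 175 132 129 129 136 167 200 200 200 201]
left edge yaw -9.985164 pt 530.1146 253.85588 [609.4 239.9 582.2 244.9 553.1 250.2 522.1 255.  489.  261.  453.5 267.5]
[(np.int64(122), 20), (np.int64(125), 44), (np.int64(128), 68), (np.int64(130), 92), (np.int64(133), 116), (np.int64(136), 140), (np.int64(139), 164), (np.int64(142), 188), (np.int64(145), 212)]
near left corner [428.8 271.2  12. ]
```

```bash
cat >> f.py <<'E'
u=np.array([.9848,-.1734]);n=np.array([.1734,.9848])
for nm,p,z in [('Lrail inner -15',(238.7,45),18),('Rrail inner -75',(309.3,45),18),('Redge -85',(318.7,45),12),('brushL',(293/1.4,105),197),('brushR',(487/1.4,105),197),('brushfar',(279,122/1.4),197)]:
    w=onz(d,p,z); print(nm,w,'u %.1f n %.1f'%(w[:2]@u,w[:2]@n))
E
python3 f.py | tail -6; python3 plan.py 547.3 118.8 110 -10 6
```

```text
Lrail inner -15 [573.9 145.2  18. ] u 540.0 n 242.5
Rrail inner -75 [564.4  85.9  18. ] u 540.9 n 182.5
Redge -85 [564.1  77.2  12. ] u 542.2 n 173.8
brushL [520.3 144.6 197. ] u 487.3 n 232.6
brushR [512.5  95.7 197. ] u 488.1 n 183.1
brushfar [522.2 119.1 197. ] u 493.6 n 207.8
from [437.2 131.5 196.5] yaw -9.29 t 8.05 tilt [-0. -0. -1.]
{"dx":0.74,"dy":-0.04,"dz":0.58,"wz":0.02},{"dx":0.74,"dy":-0.04,"dz":0.58,"wz":0.02},{"dx":0.74,"dy":-0.04,"dz":0.58,"wz":0.02},{"dx":0.74,"dy":-0.04,"dz":0.58,"wz":0.02},{"dx":0.74,"dy":-0.04,"dz":0.58,"wz":0.02}
{"dx":0.74,"dy":-0.04,"dz":0.58,"wz":0.02},
```

Both rails come out 60 apart at z 18, and the channel centre agrees with the text. Going in.

{"name": "step_arm", "arguments": {"increments": [{"dx": 0.74,"dy": -0.04,"dz": 0.5,"wx": 0,"wy": 0,"wz": 0.02},{"dx": 0.74,"dy": -0.04,"dz": 0.58,"wx": 0,"wy": 0,"wz": 0.02},{"dx": 0.74,"dy": -0.04,"dz": 0.58,"wx": 0,"wy": 0,"wz": 0.02},{"dx": 0.74,"dy": -0.04,"dz": 0.58,"wx": 0,"wy": 0,"wz": 0.02},{"dx": 0.74,"dy": -0.04,"dz": 0.58,"wx": 0,"wy": 0,"wz": 0.02}]}}

```text
time_s: 8.55
eef_pos: [529.9, 121.2, 125.2]
ee_rot: [0.0, 0.996, -0.086, -0.0]
force: [-0.6, -0.2, -1.5]
grip_width: 0.596
grip_force: 53.2
```

{"name": "step_arm", "arguments": {"increments": [{"dx": 0.74,"dy": -0.04,"dz": 0.6,"wx": 0,"wy": 0,"wz": 0.02},{"dx": 0,"dy": 0,"dz": 0.3,"wx": 0,"wy": 0,"wz": 0},{"dx": 0,"dy": 0,"dz": 0,"wx": 0,"wy": 0,"wz": 0}]}}

```text
time_s: 8.85
eef_pos: [546.6, 119.3, 102.3]
ee_rot: [0.0, 0.996, -0.087, -0.001]
force: [-0.5, -0.6, -2.2]
grip_width: 0.6
grip_force: 53.1
```

```bash
python3 c.py w5 stop,pointer,brush; python3 plan.py 547.3 118.8 110 -10 1;python3 -c "
import cv2;cv2.imwrite('pics/w5b.png',cv2.resize(cv2.imread('pics/w5.png'),(784,588)))"
```

```text
cam [623.9 105.4 220.1] [-0.3  0.1 -1. ]
stop [(0.59, array([647.4,  97.6,   9.7]), array([283.8,  70.8]))]
pointer [(0.61, array([600. , 151.5,  26.4]), array([211.3, 166.2]))]
brush []
from [547.3 119.7 104.4] yaw -9.94 t 9.05 tilt [ 0.001  0.    -1.   ]
{"dx":0.01,"dy":0.04,"dz":-0.22,"wz":0.01},
```

View pics/w5b.png

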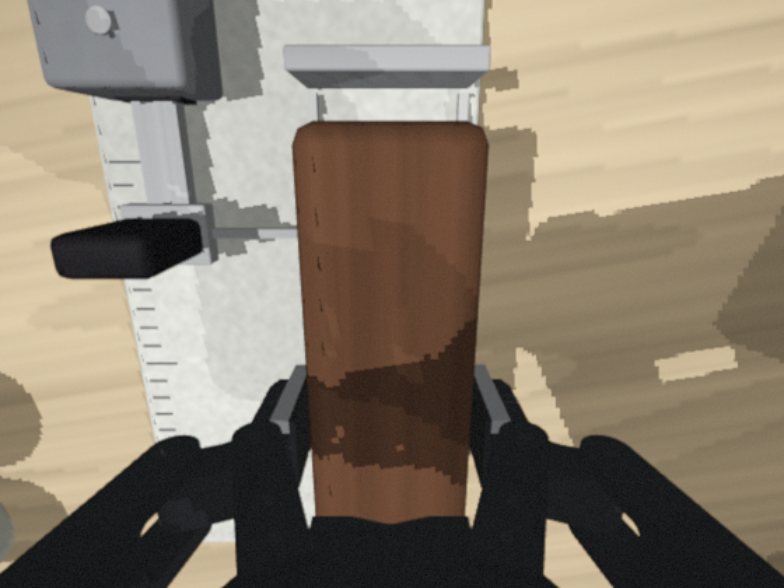

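The brush is square to the stop. The stop's top front edge is at (287–487,72), the brush's far end is at y=122, and the pointer is at (215–298,233) to its left.

```bash
python3 - <<'E'
from h import *
import pickle
d=pickle.load(open('w5.pkl','rb'));u=np.array([.9848,-.1734]);n=np.array([.1734,.9848])
for nm,p,z in [('stopL top',(286,71),54),('stopR top',(488,73),54),('stop foot',(388,87),30),('brush far',(390,122),106),('brL',(293,147),106),('brR',(487,147),106)]:
    w=onz(d,np.array(p)/1.4,z);print(nm,w.round(1),'u %.1f n %.1f'%(w[:2]@u,w[:2]@n))
e=ctrl.sense()['eef_pos'];print(e,e[:2]@u,e[:2]@n)
E
```

```text
stopL top [657.7 135.1  54. ] u 624.2 n 247.1
stopR top [645.2  67.4  54. ] u 623.7 n 178.3
stop foot [650.1 101.3  30. ] u 622.7 n 212.4
brush far [632.  103.8 106. ] u 604.4 n 211.8
brL [630.4 128.2 106. ] u 598.6 n 235.6
brR [622.2  81.3 106. ] u 598.7 n 187.9
[547.28844724 119.69725876 104.42881931] 518.2141581715 212.7776771755368
```

{"name": "step_arm", "arguments": {"increments": [{"dx": 0.2,"dy": 0,"dz": 0.6,"wx": 0,"wy": 0,"wz": 0},{"dx": 0.1,"dy": 0,"dz": 0.6,"wx": 0,"wy": 0,"wz": 0},{"dx": 0,"dy": 0,"dz": 0.4,"wx": 0,"wy": 0,"wz": 0},{"dx": 0,"dy": 0,"dz": 0.24,"wx": 0,"wy": 0,"wz": 0},{"dx": 0,"dy": 0,"dz": 0,"wx": 0,"wy": 0,"wz": 0}]}}

```text
time_s: 9.55
eef_pos: [554.7, 118.3, 57.7]
ee_rot: [0.0, 0.996, -0.087, -0.0]
force: [-4.7, 0.1, 5.8]
grip_width: 0.598
grip_force: 54.2
```

{"name": "step_arm", "arguments": {"increments": [{"dx": 0.12,"dy": 0,"dz": 0.02,"wx": 0,"wy": 0,"wz": 0},{"dx": 0.12,"dy": 0,"dz": 0,"wx": 0,"wy": 0,"wz": 0},{"dx": 0.1,"dy": 0,"dz": 0,"wx": 0,"wy": 0,"wz": 0},{"dx": 0,"dy": 0,"dz": 0,"wx": 0,"wy": 0,"wz": 0}]}}

```text
time_s: 9.95
eef_pos: [563.4, 117.0, 57.7]
ee_rot: [-0.0, 0.996, -0.087, 0.0]
force: [-3.4, 1.6, 9.0]
grip_width: 0.602
grip_force: 54.4
```

{"name": "step_arm", "arguments": {"increments": [{"dx": 0.08,"dy": 0,"dz": 0,"wx": 0,"wy": 0,"wz": 0},{"dx": 0.04,"dy": 0,"dz": 0,"wx": 0,"wy": 0,"wz": 0},{"dx": 0,"dy": 0,"dz": 0,"wx": 0,"wy": 0,"wz": 0}]}}

```text
time_s: 10.25
eef_pos: [565.4, 116.7, 57.7]
ee_rot: [-0.0, 0.996, -0.087, -0.001]
force: [-9.6, 0.9, 12.8]
grip_width: 0.597
grip_force: 54.7
```

{"name": "step_arm", "arguments": {"increments": [{"dx": 0.06,"dy": 0,"dz": 0,"wx": 0,"wy": 0,"wz": 0},{"dx": 0,"dy": 0,"dz": 0,"wx": 0,"wy": 0,"wz": 0}]}}

```text
time_s: 10.45
eef_pos: [565.5, 116.7, 57.6]
ee_rot: [0.0, 0.996, -0.087, -0.003]
force: [-18.0, 1.2, 18.7]
grip_width: 0.601
grip_force: 55.5
```

Contact felt: 18 N with no further travel. Releasing.

{"name": "step_arm", "arguments": {"increments": [{"dx": -0.04,"dy": 0,"dz": 0,"wx": 0,"wy": 0,"wz": 0},{"dx": 0,"dy": 0,"dz": 0,"wx": 0,"wy": 0,"wz": 0},{"dx": 0,"dy": 0,"dz": 0,"wx": 0,"wy": 0,"wz": 0},{"dx": 0,"dy": 0,"dz": 0,"wx": 0,"wy": 0,"wz": 0}], "fingers": 74}}

```text
time_s: 10.85
eef_pos: [566.8, 116.2, 56.9]
ee_rot: [-0.0, 0.996, -0.087, 0.0]
force: [0.4, 0.3, -0.2]
grip_width: 0.87
grip_force: 0.0
```

{"name": "step_arm", "arguments": {"increments": [{"dx": 0,"dy": 0,"dz": -0.4,"wx": 0,"wy": 0,"wz": 0},{"dx": 0,"dy": 0,"dz": -0.8,"wx": 0,"wy": 0,"wz": 0},{"dx": 0,"dy": 0,"dz": -1,"wx": 0,"wy": 0,"wz": 0},{"dx": 0,"dy": 0,"dz": -1,"wx": 0,"wy": 0,"wz": 0},{"dx": 0,"dy": 0,"dz": -0.5,"wx": 0,"wy": 0,"wz": 0}]}}

```text
time_s: 11.35
eef_pos: [567.4, 116.2, 152.3]
ee_rot: [-0.0, 0.996, -0.087, 0.002]
force: [1.4, -1.0, 0.3]
grip_width: 0.871
grip_force: 0.0
```

```bash
python3 plan.py 565.5 117 150 -10 1; cat > m.py <<'E'
from h import *
u=np.array([.9848,-.1734]);n=np.array([.1734,.9848])
d=snap('wrist'); cv2.imwrite('pics/w6.png',d['frame']);cv2.imwrite('pics/w6b.png',cv2.resize(d['frame'],(784,588)))
import pickle;pickle.dump(d,open('w6.pkl','wb'))
for l in ['brush','grip','pointer','stop']:
    for x in eyes.landmark_of('wrist',l)[:2]:
        w=cam2w(d,x['point']);print(l,round(x['p'],2),w.round(1),'u %.1f n %.1f'%(w[:2]@u-624,w[:2]@n-257.4))
E
python3 m.py
```

```text
from [567.4 116.2 152.3] yaw -9.95 t 11.35 tilt [ 0.004  0.    -1.   ]
{"dx":-0.08,"dy":-0.02,"dz":0.09,"wz":0.01},
brush 0.63 [564.4 115.4  12.7] u -88.2 n -45.9
grip 0.6 [610.8 206.9  62.7] u -58.3 n 52.3
pointer 0.86 [599.8 148.7  23.8] u -59.1 n -7.0
```

View pics/w6b.png

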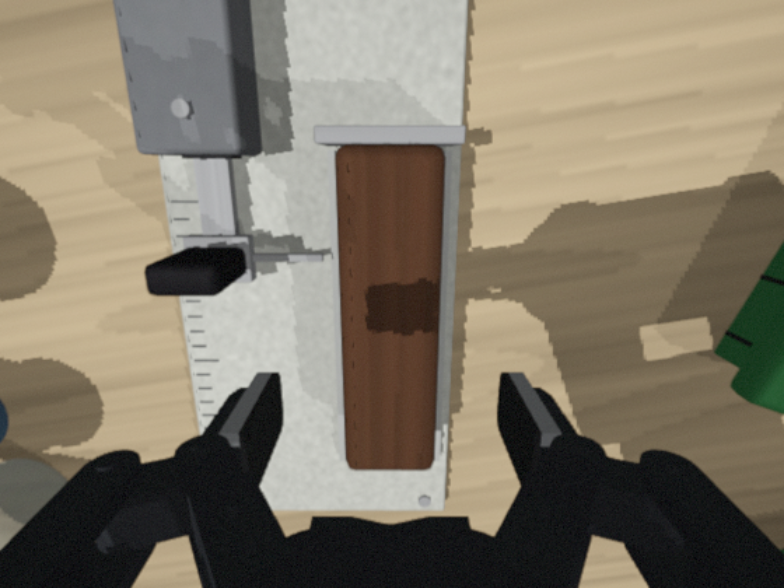

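The brush lies square in the channel with its end on the stop (y=145); its free end is at y=468. The grip is at (195,270) and the pointer tip at (330,255). Next, the grip.

```bash
python3 plan.py 609 205.5 136 -10 5
```

```text
from [566.2 116.2 148.3] yaw -9.96 t 11.6 tilt [-0.002  0.    -1.   ]
{"dx":0.21,"dy":-0.76,"dz":0.10,"wz":0.00},{"dx":0.21,"dy":-0.76,"dz":0.10,"wz":0.00},{"dx":0.21,"dy":-0.76,"dz":0.10,"wz":0.00},{"dx":0.21,"dy":-0.76,"dz":0.10,"wz":0.00},{"dx":0.21,"dy":-0.76,"dz":0.10,"wz":0.00}
```

{"name": "step_arm", "arguments": {"increments": [{"dx": 0.21,"dy": -0.76,"dz": 0.1,"wx": 0,"wy": 0,"wz": 0},{"dx": 0.21,"dy": -0.76,"dz": 0.1,"wx": 0,"wy": 0,"wz": 0},{"dx": 0.21,"dy": -0.76,"dz": 0.1,"wx": 0,"wy": 0,"wz": 0},{"dx": 0.21,"dy": -0.76,"dz": 0.1,"wx": 0,"wy": 0,"wz": 0},{"dx": 0.21,"dy": -0.76,"dz": 0.1,"wx": 0,"wy": 0,"wz": 0}], "fingers": 60}}

```text
time_s: 12.1
eef_pos: [608.7, 205.9, 135.3]
ee_rot: [0.0, 0.996, -0.087, -0.001]
force: [0.1, -1.0, -0.1]
grip_width: 0.702
grip_force: 0.0
```

{"name": "step_arm", "arguments": {"increments": [{"dx": 0,"dy": 0,"dz": 0,"wx": 0,"wy": 0,"wz": 0},{"dx": 0,"dy": 0,"dz": 0.8,"wx": 0,"wy": 0,"wz": 0},{"dx": 0,"dy": 0,"dz": 0.9,"wx": 0,"wy": 0,"wz": 0},{"dx": 0,"dy": 0,"dz": 0.6,"wx": 0,"wy": 0,"wz": 0},{"dx": 0,"dy": 0,"dz": 0.35,"wx": 0,"wy": 0,"wz": 0}]}}

```text
time_s: 12.6
eef_pos: [608.2, 204.7, 68.9]
ee_rot: [0.0, 0.996, -0.087, -0.001]
force: [-1.0, -0.0, 0.5]
grip_width: 0.697
grip_force: 0.0
```

{"name": "step_arm", "arguments": {"increments": [{"dx": 0,"dy": 0,"dz": 0,"wx": 0,"wy": 0,"wz": 0}]}}

```text
time_s: 12.7
eef_pos: [608.4, 204.9, 69.6]
ee_rot: [0.0, 0.996, -0.087, -0.001]
force: [0.4, -0.2, -0.2]
grip_width: 0.703
grip_force: 0.0
```

{"name": "step_arm", "arguments": {"increments": [{"dx": 0,"dy": 0,"dz": 0,"wx": 0,"wy": 0,"wz": 0},{"dx": 0,"dy": 0,"dz": 0,"wx": 0,"wy": 0,"wz": 0},{"dx": 0,"dy": 0,"dz": 0,"wx": 0,"wy": 0,"wz": 0},{"dx": 0,"dy": 0,"dz": 0,"wx": 0,"wy": 0,"wz": 0},{"dx": 0,"dy": 0,"dz": 0,"wx": 0,"wy": 0,"wz": 0}], "fingers": 20, "squeeze": 70}}

```text
time_s: 13.2
eef_pos: [609.5, 205.6, 72.1]
ee_rot: [-0.0, 0.996, -0.087, 0.001]
force: [-0.5, 3.5, 5.6]
grip_width: 0.383
grip_force: 70.6
```

```bash
sed -i 's/w6/w7/g' m.py; python3 m.py; python3 plan.py 608.4 205 69 -10 1; python3 -c "
from h import *;s=ctrl.sense();print(s['force'],s['grip_width'],s['grip_force'],s['eef_pos'][:2]@[.9848,-.1734]-624)"
```

```text
brush 0.95 [562.2 114.4   9.8] u -90.1 n -47.3
brush 0.2 [ 5.271e+02  4.231e+02 -3.000e-01] u -178.2 n 250.7
grip 0.56 [612.  206.6  61.7] u -57.1 n 52.2
pointer 0.66 [596.9 151.5  24.3] u -62.5 n -4.7
stop 0.59 [645.7  98.5   9.6] u -5.2 n -48.4
from [609.5 205.7  72.1] yaw -9.94 t 13.45 tilt [ 0.002  0.001 -1.   ]
{"dx":-0.04,"dy":0.03,"dz":0.12,"wz":0.01},
[-0.44514551  2.88009877  5.82040712] 0.3870577715804593 70.60032963752747 -59.439841840232134
```

{"name": "step_arm", "arguments": {"increments": [{"dx": -0.2,"dy": 0,"dz": 0,"wx": 0,"wy": 0,"wz": 0},{"dx": -0.4,"dy": 0,"dz": 0,"wx": 0,"wy": 0,"wz": 0},{"dx": -0.5,"dy": 0,"dz": 0,"wx": 0,"wy": 0,"wz": 0},{"dx": -0.5,"dy": 0,"dz": 0,"wx": 0,"wy": 0,"wz": 0},{"dx": -0.5,"dy": 0,"dz": 0,"wx": 0,"wy": 0,"wz": 0}]}}

```text
time_s: 13.95
eef_pos: [558.5, 214.6, 72.2]
ee_rot: [-0.001, 0.996, -0.087, 0.003]
force: [7.9, 3.0, 2.7]
grip_width: 0.385
grip_force: 70.4
```

{"name": "step_arm", "arguments": {"increments": [{"dx": -0.5,"dy": 0,"dz": 0,"wx": 0,"wy": 0,"wz": 0},{"dx": -0.5,"dy": 0,"dz": 0,"wx": 0,"wy": 0,"wz": 0},{"dx": -0.5,"dy": 0,"dz": 0,"wx": 0,"wy": 0,"wz": 0},{"dx": -0.4,"dy": 0,"dz": 0,"wx": 0,"wy": 0,"wz": 0},{"dx": -0.3,"dy": 0,"dz": 0,"wx": 0,"wy": 0,"wz": 0}]}}

```text
time_s: 14.45
eef_pos: [504.8, 224.1, 72.2]
ee_rot: [-0.001, 0.996, -0.087, 0.003]
force: [10.8, 3.0, 0.9]
grip_width: 0.388
grip_force: 70.1
```

{"name": "step_arm", "arguments": {"increments": [{"dx": -0.3,"dy": 0,"dz": 0,"wx": 0,"wy": 0,"wz": 0},{"dx": -0.2,"dy": 0,"dz": 0,"wx": 0,"wy": 0,"wz": 0},{"dx": 0,"dy": 0,"dz": 0,"wx": 0,"wy": 0,"wz": 0}]}}

```text
time_s: 14.75
eef_pos: [492.6, 226.3, 72.1]
ee_rot: [-0.001, 0.996, -0.087, 0.003]
force: [9.1, 1.9, 1.6]
grip_width: 0.385
grip_force: 70.3
```

```bash
sed -i 's/w7/w8/g' m.py; python3 m.py; python3 plan.py 608.4 205 69 -10 1; python3 -c "
from h import *;s=ctrl.sense();print(s['force'],s['grip_width'],s['grip_force'],s['eef_pos'][:2]@[.9848,-.1734]-624,s['eef_pos'][:2]@[.1734,.9848]-257.4)"
```

```text
brush 0.77 [564.9 115.6  13.1] u -87.7 n -45.6
grip 0.58 [492.9 228.1  59.3] u -178.1 n 52.7
pointer 0.93 [483.3 170.7  21. ] u -177.6 n -5.5
from [493.1 226.2  72.2] yaw -9.96 t 15.0 tilt [ 0.007  0.001 -1.   ]
{"dx":4.69,"dy":0.04,"dz":0.13,"wz":0.01},
[9.02393216 2.40499256 1.16742927] 0.38701471109236085 70.20406007766724 -177.6583366858349 50.81466524475064
```

View pics/w8b.png

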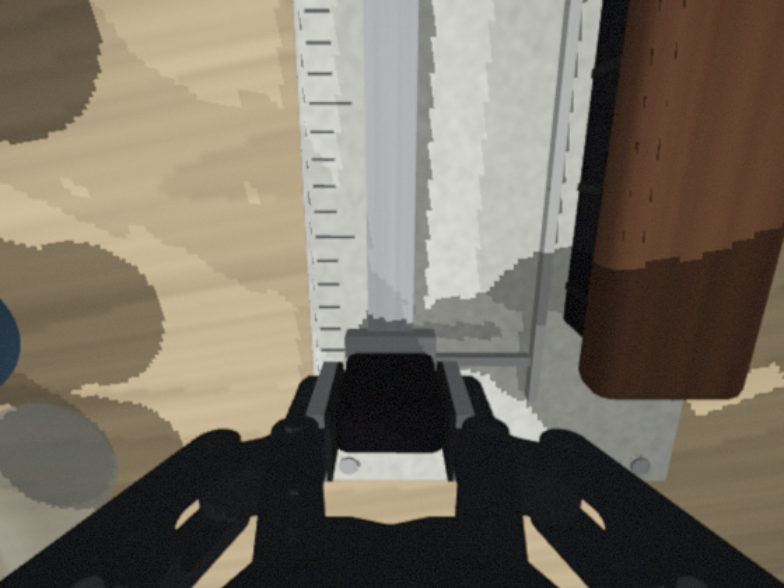

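The pointer arm is at (440–530,355) and its tip at (530,355). The brush's free end is at (585–745,398) on its top, which stands higher than the pointer. The grip is held in the fingers.

```bash
python3 - <<'E'
from h import *
import pickle
d=pickle.load(open('w8.pkl','rb'));u=np.array([.9848,-.1734]);n=np.array([.1734,.9848])
for nm,p,z in [('pointer',(525,355.5),27),('end low',(660,399),49),('end top',(660,399),59),('endL',(605,396),54),('endR',(725,396),54),('board corner screw -?',(640,465),12),('board end',(640,480),12)]:
    w=onz(d,np.array(p)/1.4,z);print(nm,w.round(1),'x %.1f y %.1f'%(w[:2]@u-624,w[:2]@n-257.4))
E
```

```text
pointer [485.4 171.3  27. ] x -175.6 y -4.5
end low [471. 130.  49.] x -182.7 y -47.7
end top [477.9 135.8  59. ] x -176.9 y -40.8
endL [479.  151.8  54. ] x -178.6 y -24.9
endR [471.8 110.5  54. ] x -178.6 y -66.7
board corner screw -? [410.7 117.7  12. ] x -240.0 y -70.3
board end [401.9 117.7  12. ] x -248.7 y -71.8
```

{"name": "step_arm", "arguments": {"increments": [{"dx": -0.09,"dy": 0,"dz": 0,"wx": 0,"wy": 0,"wz": 0},{"dx": 0,"dy": 0,"dz": 0,"wx": 0,"wy": 0,"wz": 0},{"dx": 0,"dy": 0,"dz": 0,"wx": 0,"wy": 0,"wz": 0},{"dx": 0,"dy": 0,"dz": 0,"wx": 0,"wy": 0,"wz": 0},{"dx": 0,"dy": 0,"dz": 0,"wx": 0,"wy": 0,"wz": 0}]}}

```text
time_s: 15.5
eef_pos: [490.9, 226.6, 72.1]
ee_rot: [-0.001, 0.996, -0.087, 0.003]
force: [8.4, 2.2, 2.4]
grip_width: 0.388
grip_force: 70.1
```

{"name": "step_arm", "arguments": {"increments": [{"dx": 0,"dy": 0,"dz": 0,"wx": 0,"wy": 0,"wz": 0},{"dx": 0,"dy": 0,"dz": 0,"wx": 0,"wy": 0,"wz": 0},{"dx": 0,"dy": 0,"dz": 0,"wx": 0,"wy": 0,"wz": 0}]}}

```text
time_s: 15.8
eef_pos: [490.9, 226.6, 72.2]
ee_rot: [-0.001, 0.996, -0.087, 0.003]
force: [9.7, 2.0, 0.5]
grip_width: 0.384
grip_force: 70.2
```

```bash
sed -i 's/w8/w9/g' m.py; python3 m.py; python3 -c "
from h import *;s=ctrl.sense();print(s['time_s'],s['force'],s['grip_width'],s['grip_force'],s['eef_pos'][:2]@[.9848,-.1734]-624)
print(finish_job())"
```

```text
brush 0.61 [563.3 116.4  12.7] u -89.4 n -45.1
grip 0.89 [493.6 226.4  60. ] u -177.2 n 51.1
pointer 0.71 [484.5 170.4  20.7] u -176.4 n -5.6
16.05 [9.58984455 3.21878498 1.17358742] 0.3856189252582459 70.14843463897705 -179.8768136577907
the job is handed in; nothing more can be done
None
```

The brush lies bristles down in the channel with one end against the stop, and the arm is holding the slide with its pointer level with the free end by my measurements (within 2–3 mm, against the 5 mm allowed); the job was handed in at 16 s, and the program did not report a verdict.

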